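Shift the suction selector lever to the green-lamp position

ROBOT

A 6-joint arm with a two-finger parallel gripper is mounted at the origin on the work surface. World frame = base frame: x ahead of the robot, y to its left, z up, the work surface at z = 0. Lengths are in m, angles in rad, forces in N, time in s.
With the tool pointing down it reaches from about 0.35 to 0.875 m from the base axis. Payload 15.5 kg.
Tool frame: the origin (TCP) lies at the very end of the fingers, on their centre line; the grasp point (between the pads) lies 19 mm behind it; z points along the fingers, y is the line along which they close (so a half turn about z gives the same grasp; the last joint's range is limited). The gripper opens to 85 mm and grips with 20 to 120 N. Pads are 22 mm wide; open, the fingers measure 114 mm over their backs; the gripper's body (76 mm by 85 mm) begins 54 mm behind the grasp point. The pads swing forward as they close: fully open they stand 13 mm farther back than shut.
Start: joints at [1.062, 0.494, 1.345, -0, 1.302, -0.096], TCP at [0.251, 0.573, 0.231] pointing down, gripper open.
Joint ranges: [-2.91, 2.91], [-0.82, 2.16], [0.22, 2.67], [-1.22, 4.37], [0.12, 2.79], [-3.08, 3.08]. Speed limits (rad/s): [1.89, 1.89, 2.57, 3.01, 3.01, 3.01].

INTERFACE

Orientations are given as a rotation vector (axis times angle).
In Python, from rig import manip gives the robot as it stands.
- The arm moves only by the tool move_arm, never from a script. Its argument "series" is one flat list of numbers, 6 for each row, row after row: the shift along the tool's x, y, z in m, then the turn, a rotation vector about the tool's x, y, z in degrees. A call has exactly 8 rows; each row shifts and turns the commanded pose from where the row before left it, along the tool's axes as they then stand; what a row does not reach is not made up. A row lasts 1/12 s, in which the tool goes at most 41.7 mm and 7.16 degrees, less where a joint would pass 70% of its speed; a pose out of reach is approached as far as the arm can. A call with a gripper value outside its range is refused whole. "grip" is the opening, from 0 (shut) to 1 (fully open), set as the call begins (left out, the last holds). The fingers move at their own pace and stop on an object; the grip force is fixed at half the most. Time passes only in rows, so rows that do not move let the fingers close, or fill a call up. It gives the time, the measured TCP pose, the force, the opening and the grip force at its end, in the units of the state.
- manip.get_state(): the state, without advancing time (a new reading comes with each control period).
- manip.capture(name): name is "side" or "top"; returns (picture, depth): 420x560x3 uint8, red, green, blue; 420x560 float32, m along the optical axis (not along the pixel's ray), 0 where there is no reading.
- manip.calibration(name): a dict with "mtx" (3x3 intrinsics, pixels), "rvec" (rotation vector, rad) and "tvec" (3), from world to camera coordinates, as OpenCV has them. Camera axes: x right, y down, z forward; pixel columns grow to the right and rows downward; lengths in m; the calibration is good to about 2 mm. A picture is of the moment at which its call begins. calibration takes no time and is no camera call.
- manip.sign_off(): hands the job in; it is judged then, once.
The state is a dict: "time_s": time; "q": joint angles; "joint_vel": joint speeds; "joint_efforts": joint torques, N m; "ee_pos": TCP position; "eef_rot": TCP orientation; "ft_force": force on the tool from outside, world axes, zero at the start; "moment": the same for the moment, N m; "finger_gap": opening from 0.0 (shut) to 1.0 (fully open); "grasp_force": force on a finger pad.
Only numpy, scipy, OpenCV 4.12 (cv2) and the standard library are available. Lean on these libraries where they do the work, as an engineer would, in place of code of your own. Each camera call takes 0.05 s, during which the arm holds its last target. There are 200 camera calls.

TASK

The blue-knobbed lever of the bench suction selector stands in neutral in its H-shaped gate. Move it across the neutral slot to the side of the green lamp and then forward, fully home, into the position at the green lamp; do not put it into the amber lamp's position. Let go of it, and do not knock over or push away the dental articulator standing beside the selector.

Things in the scene. Friction and masses are not known exactly. Their poses are not given: they have to be found in the camera images.
- selector: Fixed white box, 200 (x) x 170 (y) x 104 mm high, alu top. Origin: underside centre, on the bench; x forward, away from robot (yaw to 25 deg), y left. H gate in the top over the origin: slots 18 mm wide along x at y = +-18 mm, x -33 to 33, joined by the neutral slot at x = 0. The 10 mm stem pivots at the origin: knob moves 1.76 x stem. Loose tooth cast and jar stand at its right.
- knob (a point): Centre of the lever's blue ball knob, 34 mm diameter, on a sphere of 180 mm radius about the selector's origin. Starts in neutral, within 12 mm of the middle in y, 4 mm in x. Home in a forward position it is 45 to 48 mm forward (selector x) of the origin, 25 to 37 mm to that side, 171 mm above the bench. About 2 to 4 N moves it; it stays where left; only the gate's edges stop it.
- green_lamp_top (a point): Top centre of the green lamp lens (18 mm diameter, 8 mm high) on the selector's top plate, 112 mm above the bench, 70 mm forward (selector x) of the selector's origin, beyond the forward end of the slot it marks: at selector y = +31 or -31 mm, which varies. The amber lamp, alike in shape, is at the other forward slot.
- articulator_mid (a point): Middle, 45 mm above the bench, of the loose dental articulator (black base 100 x 70 mm, blue upper arm, white, yellow and pink casts between; 85 mm high, 0.35 to 0.7 kg) that stands beside the selector; z up. It must be left alone.

How it is judged:
On the way:
1. the lever is in neutral, moved across to the green lamp's slot (x of knob in the frame of selector between -0.02 and 0.02 m and y of knob in the frame of green_lamp_top between -0.016 and 0.016 m), for 0.05 s.
At the end, for the whole second after the job is handed in: The knob is at least 38 mm forward of the selector's origin (within about 10 mm of the slot's end) and within 36 mm horizontally of the green lamp, and it stays there when released (x of knob in the frame of selector above 0.038 m and horizontal distance between knob and green_lamp_top below 0.036 m); the robot touches nothing.
It fails at once if the lever is put into the amber lamp's position (knob more than 28 mm forward and more than 53 mm from the green lamp) (x of knob in the frame of selector above 0.028 m and horizontal distance between knob and green_lamp_top above 0.053 m).
It fails at once if the articulator is pushed more than 20 mm or tipped more than 15 degrees (distance of articulator_mid from where it was at the start of the episode above 0.02 m or angle between articulator_mid's own z axis and vertical above 0.26 rad).
It also fails if it takes over 32 s, if anything falls off the work surface, if the arm or the gripper's body presses on something with over 40 N, if the wrist force passes 120 N, or if a joint passes its speed limit or range.

## Working session

There is one attempt and no reset: what is moved stays moved. The work goes in short steps, Python scripts to look and compute and a tool call to move; the robot and the scene stay as the last step left them, time stands still between calls to the robot, and variables do not carry over. Pictures are saved under pics/ and viewed, at most 10 in all, crops included, and the job is handed in when it is done.

Besides the shell and the picture viewer there is one more tool, called as name(argument=value, ...) on one line, values as JSON. move_arm: Moves the arm, as the interface text tells. Its arguments: {"type":"object","properties":{"series":{"type":"array","items":{"type":"number"}},"grip":{"type":"number"}},"required":["series"]}

```bash
mkdir -p pics; cat > h.py <<'E'
import numpy as np,cv2
from rig import manip
def cam(n):
    c=manip.calibration(n);return np.array(c["mtx"],float),cv2.Rodrigues(np.array(c["rvec"],float))[0],np.array(c["tvec"],float).ravel()
def pts(n,d):
    K,R,t=cam(n);v,u=np.mgrid[:d.shape[0],:d.shape[1]]
    p=np.stack([(u-K[0,2])/K[0,0]*d,(v-K[1,2])/K[1,1]*d,d],-1)
    return (p-t)@R
def ray(n,u,v,z):
    K,R,t=cam(n);o=-R.T@t;r=R.T@np.linalg.inv(K)@np.array([u,v,1.]);return o+r*(z-o[2])/r[2]
E
python3 - <<'E'
from h import *
for n in("top","side"):
    im,d=manip.capture(n);np.savez("%s0.npz"%n,im=im,d=d);cv2.imwrite("pics/%s0.png"%n,im[...,::-1])
    K,R,t=cam(n);print(n,-R.T@t,R[2])
print(manip.get_state())
E
```

```text
top [0.45487296 0.10063081 0.84466069] [ 0.14238256  0.03603724 -0.98915546]
side [ 0.47077442 -0.35996886  0.55320792] [ 0.16787387  0.7378564  -0.65374788]
{'time_s': 0.1, 'q': array([ 1.06246382e+00,  4.94104886e-01,  1.34603666e+00,  1.56227166e-05,
        1.30250642e+00, -9.54870653e-02]), 'joint_vel': array([-2.36461230e-04, -7.36518295e-05, -2.98933562e-03,  1.01216328e-03,
       -3.82980868e-04,  1.90013291e-03]), 'joint_efforts': array([ 5.49220877e-04, -8.83589315e+01, -3.84560645e+01,  1.77436868e-05,
        5.28777469e-03,  2.54204116e-05]), 'ee_pos': array([0.2505954 , 0.57222586, 0.23078095]), 'eef_rot': array([-6.43839501e-01, -3.07457489e+00,  1.57550637e-03]), 'ft_force': array([-0.05410595, -0.21332749, -0.39438877]), 'moment': array([-0.02012918,  0.05915874, -0.03039353]), 'grasp_force': 0.0, 'finger_gap': 1.0000113487263684}
```

View pics/top0.png

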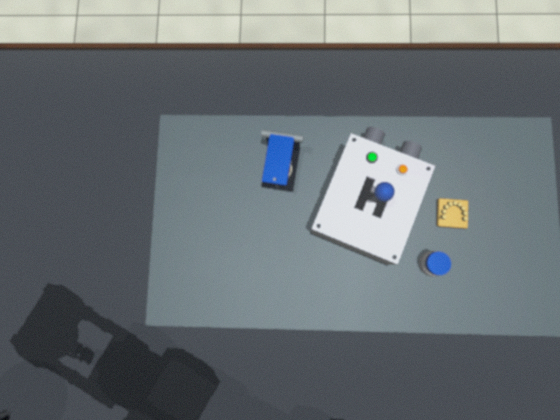

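View pics/side0.png

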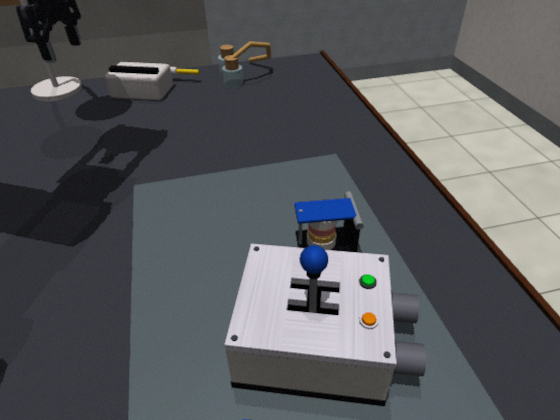

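The top view shows green lamp (372,157), amber (403,169), knob (385,191) and articulator (282,160). Green is on the left (+y) side, which is also the articulator's side. The side view shows knob (314,259) and green (368,281).

```bash
cat >> h.py <<'E'
def blob(n,im,lo,hi,box):
    h=cv2.cvtColor(im,cv2.COLOR_RGB2HSV);m=cv2.inRange(h,lo,hi);k=np.zeros_like(m);x0,y0,x1,y1=box;k[y0:y1,x0:x1]=255;m&=k
    N,l,s,c=cv2.connectedComponentsWithStats(m);i=1+s[1:,4].argmax();return c[i],s[i],l==i
def tri(a,b):
    P=[]
    for n in("top","side"):
        K,R,t=cam(n);P.append(K@np.c_[R,t])
    X=cv2.triangulatePoints(P[0],P[1],np.array(a,float),np.array(b,float)).ravel();return X[:3]/X[3]
E
python3 - <<'E'
from h import *
T=np.load("top0.npz");S=np.load("side0.npz")
g=blob("top",T["im"],(45,120,60),(75,255,255),(340,130,440,200));a=blob("top",T["im"],(5,150,80),(20,255,255),(380,150,425,185))
k=blob("top",T["im"],(105,120,40),(130,255,255),(350,165,410,215))
gs=blob("side",S["im"],(45,120,60),(75,255,255),(340,260,400,300));as_=blob("side",S["im"],(5,150,80),(20,255,255),(340,300,400,340));ks=blob("side",S["im"],(105,120,40),(130,255,255),(290,235,340,290))
print(g[:2],a[:2],k[:2],ks[:2])
G=ray("top",*g[0],.110);A=ray("top",*a[0],.110);print("G",G,tri(g[0],gs[0]),"A",A,tri(a[0],as_[0]))
Kn=tri(k[0],ks[0]);print("knob",Kn,ray("top",*k[0],.18))
yv=(G-A)[:2];yv/=np.linalg.norm(yv);xv=np.array([yv[1],-yv[0]]);yaw=np.degrees(np.arctan2(xv[1],xv[0]));O=(G+A)[:2]/2-.07*xv
print("yaw",yaw,"O",O,"knob sel",(Kn[:2]-O)@xv,(Kn[:2]-O)@yv)
# box orientation check via top plate
p=pts("top",T["d"]);m=((p[...,2]>.095)&(p[...,2]<.112)&(np.hypot(p[...,0]-O[0],p[...,1]-O[1])<.16)).astype(np.uint8)
xy=p[m>0][:,:2].astype(np.float32);print("rect",cv2.minAreaRect(xy))
b=p[(np.hypot(p[...,0]-p[160,282,0],p[...,1]-p[160,282,1])<.08)&(p[...,2]>.03)];q=b[b[:,2]<.12]
s=(q[:,:2]-O)@np.c_[xv,yv];print("art",p[160,282],"sel frame min/max",s.min(0),s.max(0),q[:,2].max())
E
```

```text
(array([371.71875, 156.59375]), array([368, 153,   9,   9,  64], dtype=int32)) (array([402.77142857, 168.62857143]), array([400, 166,   7,   7,  35], dtype=int32)) (array([384.24686192, 191.17991632]), array([376, 183,  18,  18, 239], dtype=int32)) (array([313.61538462, 258.5400982 ]), array([300, 245,  28,  28, 611], dtype=int32))
G [ 0.66583132 -0.02713678  0.11      ] [ 0.66466203 -0.02689676  0.11034716] A [ 0.64307374 -0.08506017  0.11      ] [ 0.64168017 -0.08452794  0.1114238 ]
knob [ 0.58439252 -0.03489982  0.18241292] [ 0.58557452 -0.03547995  0.18      ]
yaw -21.44940900978033 O [ 0.58930067 -0.03050091] knob sel -0.0029596240057876417 -0.0058890629716295715
rect ((0.5888170599937439, -0.0306379571557045), (0.17033015191555023, 0.20079055428504944), 68.41929626464844)
art [0.66400521 0.14462768 0.08568159] sel frame min/max [-0.04843512  0.16396859] [0.06656674 0.25171021] 0.09033320642218363
```

move_arm(series=[-0.022,-0.018,0,0,0,-2.1,-0.022,-0.018,0,0,0,0,-0.022,-0.018,0,0,0,0,-0.022,-0.018,0,0,0,0,-0.022,-0.018,0,0,0,0,-0.022,-0.018,0,0,0,0,-0.022,-0.018,0,0,0,0,-0.022,-0.018,0,0,0,0], grip=1)

```text
time_s: 0.77
ee_pos: [0.3609, 0.3721, 0.2311]
eef_rot: [-0.587, -3.086, 0.001]
ft_force: [1.1, 0.2, 0.3]
finger_gap: 1.001
grasp_force: 0.0
```

move_arm(series=[-0.022,-0.018,0,0,0,0,-0.022,-0.018,0,0,0,0,-0.022,-0.018,0,0,0,0,-0.022,-0.018,0,0,0,0,-0.022,-0.018,0,0,0,0,-0.022,-0.018,0,0,0,0,-0.022,-0.018,0,0,0,0,-0.022,-0.018,0,0,0,0])

```text
time_s: 1.43
ee_pos: [0.4718, 0.1735, 0.2311]
eef_rot: [-0.587, -3.086, 0.0]
ft_force: [0.7, 0.2, -0.1]
finger_gap: 0.997
grasp_force: 0.0
```

move_arm(series=[-0.022,-0.018,0,0,0,0,-0.022,-0.018,0,0,0,0,-0.022,-0.018,0,0,0,0,-0.022,-0.018,0,0,0,0,-0.022,-0.018,0,0,0,0,-0.022,-0.018,0,0,0,0,-0.022,-0.018,0,0,0,0,0,0,0,0,0,0])

```text
time_s: 2.1
ee_pos: [0.5705, -0.0029, 0.231]
eef_rot: [0.591, 3.084, -0.002]
ft_force: [-0.0, -0.4, -0.7]
finger_gap: 0.998
grasp_force: 0.0
```

```bash
cat >> h.py <<'E'
O=np.array([.589,-.0305]);A=np.radians(-21.5);xv=np.array([np.cos(A),np.sin(A)]);yv=np.array([-xv[1],xv[0]])
def sel(p): d=np.array(p[:2])-O;return np.round([d@xv,d@yv],4)
def st():
    s=manip.get_state();R=cv2.Rodrigues(s["eef_rot"])[0]
    print(s["time_s"],"tcp sel",sel(s["ee_pos"]),"z",s["ee_pos"][2],"toolx yaw-sel",np.degrees(np.arctan2(R[1,0],R[0,0]))-158.5,"z",R[:,2].round(3),"F",s["ft_force"].round(1),s["finger_gap"],s["grasp_force"])
E
python3 -c "
from h import *
st()"
```

```text
2.1 tcp sel [-0.0274  0.0189] z 0.2309747021333583 toolx yaw-sel -0.20426860207678033 z [ 0.001 -0.001 -1.   ] F [-0.  -0.4 -0.7] 0.998215852688281 0.0
```

move_arm(series=[-0.0122,-0.0125,0,0,0,0,-0.0122,-0.0125,0,0,0,0,0,0,0.014,0,0,0,0,0,0.014,0,0,0,0,0,0.014,0,0,0,0,0,0.014,0,0,0,0,0,0.013,0,0,0,0,0,0,0,0,0])

```text
time_s: 2.77
ee_pos: [0.5803, -0.0308, 0.1598]
eef_rot: [-0.587, -3.082, 0.0]
ft_force: [-0.9, 0.1, -0.8]
finger_gap: 1.001
grasp_force: 0.0
```

```bash
python3 -c "
from h import *
st();im,d=manip.capture('side');cv2.imwrite('pics/side1.png',cv2.resize(im[150:400,180:460,::-1],None,fx=2.2,fy=2.2))"
```

```text
2.7667 tcp sel [-0.008  -0.0034] z 0.15981956529656732 toolx yaw-sel -0.05129305328759415 z [-0.004  0.001 -1.   ] F [-0.9  0.1 -0.8] 1.0012756391153552 0.0
```

View pics/side1.png

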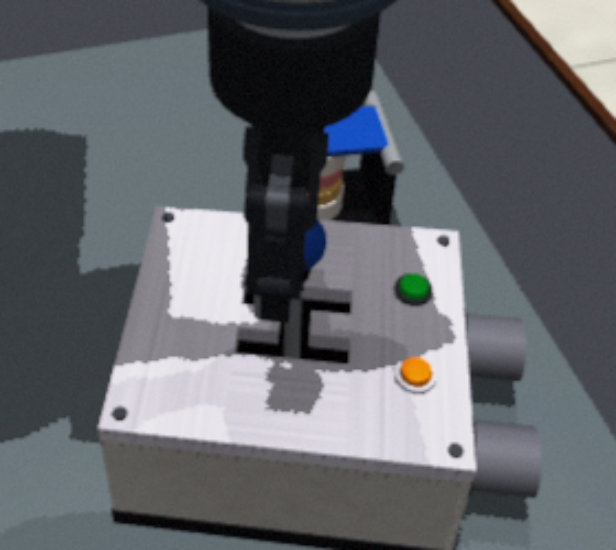

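The fingers straddle the blue knob, which shows at about (315,245) in the crop. The finger centre sits roughly 5 mm too far back. I'll shift forward and close.

move_arm(series=[-0.005,-0.002,0,0,0,0,0,0,0,0,0,0,0,0,0,0,0,0,0,0,0,0,0,0,0,0,0,0,0,0,0,0,0,0,0,0,0,0,0,0,0,0,0,0,0,0,0,0])

```text
time_s: 3.48
ee_pos: [0.5857, -0.0348, 0.1623]
eef_rot: [-0.587, -3.086, -0.0]
ft_force: [-0.5, 0.6, 1.7]
finger_gap: 0.998
grasp_force: 0.0
```

move_arm(series=[0,0,0,0,0,0,0,0,0,0,0,0,0,0,0,0,0,0,0,0,0,0,0,0,0,0,0,0,0,0,0,0,0,0,0,0,0,0,0,0,0,0,0,0,0,0,0,0], grip=0.2)

```text
time_s: 4.15
ee_pos: [0.586, -0.0348, 0.1626]
eef_rot: [0.587, 3.086, 0.0]
ft_force: [0.3, 1.4, 4.9]
finger_gap: 0.37
grasp_force: 59.0
```

```bash
python3 -c "
from h import *
st()"
```

```text
4.15 tcp sel [-0.0012 -0.0051] z 0.16257311743106062 toolx yaw-sel -0.05125963963951108 z [ 0.001  0.    -1.   ] F [0.3 1.4 4.9] 0.37012170147991297 58.995975852012634
```

move_arm(series=[0,0.006,0,0,0,0,0,0.006,0,0,0,0,0,0.006,0.0005,0,0,0,0,0.006,0.0005,0,0,0,0,0.006,0.0008,0,0,0,0,0.006,0.001,0,0,0,0,0,0,0,0,0,0,0,0,0,0,0])

```text
time_s: 4.82
ee_pos: [0.5999, -0.0005, 0.16]
eef_rot: [0.586, 3.085, 0.001]
ft_force: [-0.2, 0.9, 9.7]
finger_gap: 0.369
grasp_force: 62.4
```

```bash
python3 - <<'E'
from h import *
st()
for n,c in(('side',(150,400,200,480)),('top',(120,290,290,460))):
    im,d=manip.capture(n);cv2.imwrite('pics/%s2.png'%n,cv2.resize(im[c[0]:c[1],c[2]:c[3],::-1],None,fx=2.2,fy=2.2))
E
```

```text
4.8167 tcp sel [-0.0009  0.0318] z 0.1600407440679108 toolx yaw-sel -0.027180126788948655 z [ 0.002  0.    -1.   ] F [-0.2  0.9  9.7] 0.3687265891051294 62.422099113464355
```

View pics/side2.png

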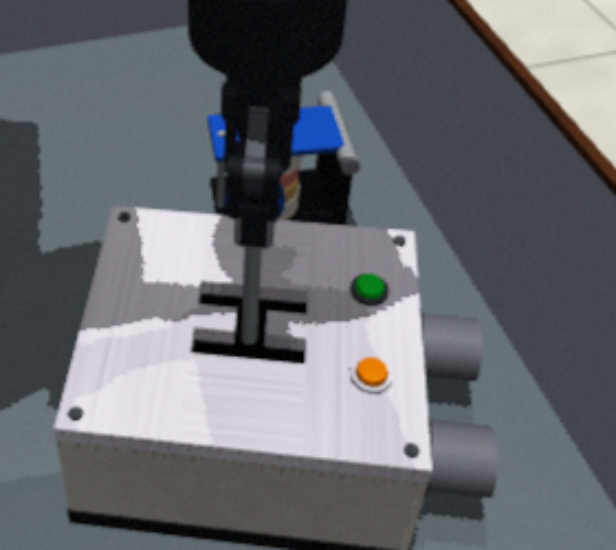

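The stem now leans into the green-side slot and the knob is still gripped. Next I push forward.

move_arm(series=[-0.006,0,0,0,0,0,-0.006,0,0.0002,0,0,0,-0.006,0,0.0005,0,0,0,-0.006,0,0.0006,0,0,0,-0.006,0,0.0009,0,0,0,-0.006,0,0.001,0,0,0,-0.006,0,0.0012,0,0,0,0,0,0,0,0,0])

```text
time_s: 5.58
ee_pos: [0.6388, -0.0169, 0.1547]
eef_rot: [0.588, 3.086, 0.0]
ft_force: [-1.1, 0.9, 5.3]
finger_gap: 0.368
grasp_force: 63.7
```

```bash
python3 -c "
from h import *
st()"
```

```text
5.5833 tcp sel [0.0414 0.0309] z 0.15471474950819916 toolx yaw-sel -0.06267685632340658 z [ 0.  0. -1.] F [-1.1  0.9  5.3] 0.36837797165379765 63.68178606033325
```

Now to the stop in small steps.

move_arm(series=[-0.002,0,0.0005,0,0,0,-0.002,0,0.0005,0,0,0,-0.002,0,0.0005,0,0,0,-0.001,0,0,0,0,0,0,0,0,0,0,0,0,0,0,0,0,0,0,0,0,0,0,0,0,0,0,0,0,0])

```text
time_s: 6.25
ee_pos: [0.6443, -0.0193, 0.1534]
eef_rot: [-0.587, -3.086, 0.0]
ft_force: [-2.8, -0.1, -0.4]
finger_gap: 0.362
grasp_force: 63.3
```

```bash
python3 - <<'E'
from h import *
st()
im,d=manip.capture('side');cv2.imwrite('pics/side3.png',cv2.resize(im[150:400,200:480,::-1],None,fx=2.2,fy=2.2))
E
```

```text
6.25 tcp sel [0.0473 0.0307] z 0.1533983952012027 toolx yaw-sel -0.04974566311531703 z [-0.001  0.    -1.   ] F [-2.8 -0.1 -0.4] 0.3618443030410692 63.34547281265259
```

View pics/side3.png

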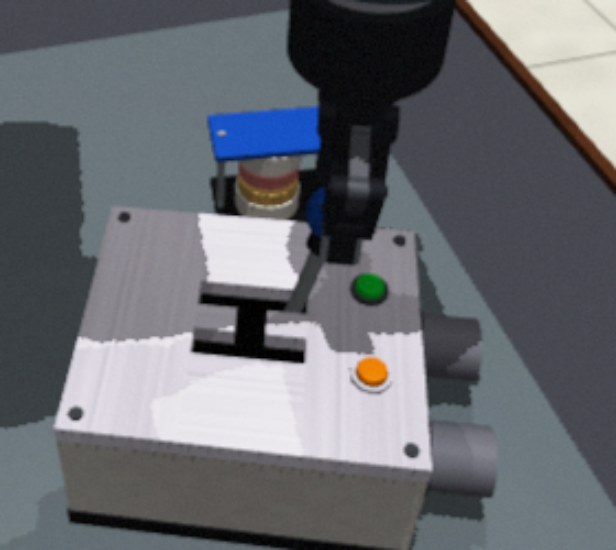

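The stem is near the slot's front end, around (300,300), but the knob lags slightly in the pads. I'll push a little further and watch the force.

move_arm(series=[-0.002,0,0,0,0,0,-0.002,0,0,0,0,0,-0.002,0,0,0,0,0,0,0,0,0,0,0,0,0,0,0,0,0,0,0,0,0,0,0,0,0,0,0,0,0,0,0,0,0,0,0])

```text
time_s: 6.97
ee_pos: [0.6477, -0.0208, 0.1525]
eef_rot: [-0.586, -3.081, -0.0]
ft_force: [-14.8, 5.3, -0.8]
finger_gap: 0.366
grasp_force: 63.4
```

At the stop, with about 15 N. Now release and rise.

move_arm(series=[0,0,0,0,0,0,0,0,0,0,0,0,0,0,0,0,0,0,0,0,0,0,0,0,0,0,0,0,0,0,0,0,0,0,0,0,0,0,0,0,0,0,0,0,0,0,0,0], grip=1)

```text
time_s: 7.63
ee_pos: [0.6502, -0.0216, 0.1536]
eef_rot: [0.587, 3.086, 0.0]
ft_force: [0.4, -0.6, 0.6]
finger_gap: 1.0
grasp_force: 0.0
```

move_arm(series=[0,0,0,0,0,0,0,0,-0.006,0,0,0,0,0,-0.01,0,0,0,0,0,-0.015,0,0,0,0,0,-0.02,0,0,0,0,0,-0.02,0,0,0,0,0,-0.02,0,0,0,0,0,0,0,0,0])

```text
time_s: 8.3
ee_pos: [0.652, -0.0218, 0.2499]
eef_rot: [0.586, 3.079, 0.001]
ft_force: [0.4, -0.3, 0.7]
finger_gap: 0.998
grasp_force: 0.0
```

move_arm(series=[0.02,0.02,0,0,0,0,0.02,0.02,0,0,0,0,0.02,0.02,0,0,0,0,0.02,0.02,0,0,0,0,0.02,0.02,0,0,0,0,0.02,0.02,0,0,0,0,0.02,0.02,0,0,0,0,0,0,0,0,0,0])

```text
time_s: 8.97
ee_pos: [0.5694, 0.164, 0.2453]
eef_rot: [-0.583, -3.087, -0.002]
ft_force: [-0.6, -0.2, -0.5]
finger_gap: 1.001
grasp_force: 0.0
```

```bash
python3 - <<'E'
from h import *
st()
t,_=manip.capture('top');im,d=manip.capture('side')
cv2.imwrite('pics/side4.png',im[...,::-1])
ks=blob("side",im,(105,120,40),(130,255,255),(310,205,385,265));print(ks[:2])
K=ray("side",*ks[0],.171);print("knob sel",sel(K),"dist green",np.hypot(*(K[:2]-[.6655,-.0270])))
E
```

```text
8.9667 tcp sel [-0.0895  0.1737] z 0.2452668194513866 toolx yaw-sel 0.11393638224245706 z [-0.     0.001 -1.   ] F [-0.6 -0.2 -0.5] 1.0014886345721128 0.0
(array([330.99431818, 212.45170455]), array([310, 205,  46,  18, 704], dtype=int32))
knob sel [0.0134 0.0918] dist green 0.08278885417626027
```

View pics/side4.png

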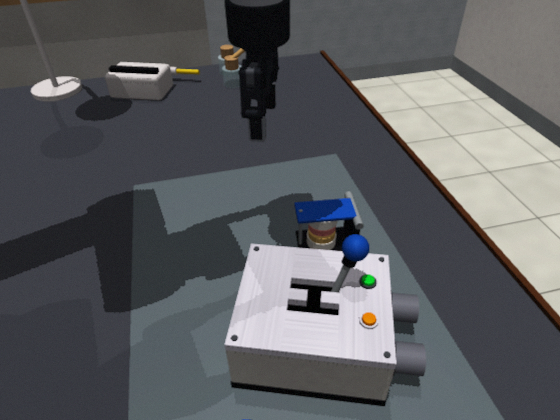

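The knob is at (356,248), leaning toward the lit green lamp, and the articulator is undisturbed. My colour mask picked up the articulator's arm instead, so I'll recompute with a box around the knob.

```bash
python3 - <<'E'
from h import *
im,d=manip.capture('side')
ks=blob("side",im,(105,120,40),(130,255,255),(338,228,385,268));print(ks[:2])
K=ray("side",*ks[0],.171);print("knob sel",sel(K),"dist green",np.hypot(*(K[:2]-[.6655,-.0270])))
E
```

```text
(array([355.12542955, 246.90206186]), array([342, 234,  27,  27, 582], dtype=int32))
knob sel [0.046 0.03 ] dist green 0.023963793393291317
```

```bash
python3 -c "
from rig import manip
print(manip.sign_off())"
```

```text
the job is handed in; nothing more can be done
None
```

The job is handed in: the lever is fully home at the green lamp, with the knob measured 46 mm forward and 24 mm from the lamp; it is released, the articulator looks undisturbed, and it took about 9 s (`sign_off` returned no verdict).

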